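# Load the drilling jig and cock its sprung carriage

### The arm

A 7-joint arm with a two-finger parallel gripper is mounted at the origin on the work surface. World frame = base frame: x ahead of the robot, y to its left, z up, the work surface at z = 0. Lengths are in m, angles in rad, forces in N, time in s.
With the tool pointing down it reaches from about 0.425 to 0.825 m from the base axis. Payload 3.6 kg.
Tool frame: the origin (TCP) lies where the fingers leave the gripper's body, on its centre line; the fingertips stand 73 mm ahead of it and the grasp point (between the pads) lies 54 mm ahead of it; z points along the fingers, y is the line along which they close (so a half turn about z gives the same grasp; the last joint's range is limited). The gripper opens to 85 mm and grips with 20 to 120 N. Pads are 22 mm wide; open, the fingers measure 114 mm over their backs; the gripper's body (76 mm by 85 mm) begins 54 mm behind the grasp point. The pads swing forward as they close: fully open they stand 13 mm farther back than shut.
Start: joints at [1.319, 0.615, -0.013, 1.423, 0.008, 1.103, -0.04], TCP at [0.146, -0.633, 0.304] pointing down, gripper open.
Joint ranges: [-3.12, 3.12], [-0.3, 2.06], [-1.34, 1.32], [0.26, 2.42], [-1.36, 4.5], [0.01, 1.98], [-2.84, 2.84]. Speed limits (rad/s): [2.79, 2.79, 3.14, 3.14, 3.14, 3.14, 3.14].

### API

Orientations are given as a unit quaternion [x, y, z, w].
In Python, from station import arm, snapshot, camera_info, ticket gives the robot as it stands. Calls block until the motion is done:
- arm.movep(position, orientation): joint-space move of the TCP to a pose.
- arm.line_to(position, velocity=0.15, ori=None): straight line of the TCP; ori=None keeps the orientation; velocity is the mean speed in m/s.
- arm.move_j(angles): joint-space move.
- arm.move_gripper(opening, effort=None): opening from 0.0 (shut) to 1.0 (fully open); effort is the grip in N (None keeps the last); returns when the fingers have stopped.
- arm.pause(seconds).
- arm.ik(position, orientation): joint angles nearest the present ones, or None.
- snapshot(name): name is "scene" or "top"; returns the picture (480x640x3 uint8, blue, green, red); there is no depth.
- camera_info(name): a dict with "fx", "fy", "cx", "cy" (pixels), "R" (3x3) and "t" (3): a world point X has camera coordinates R X + t. Camera axes: x right, y down, z forward; pixel columns grow to the right and rows downward; lengths in m; the calibration is good to about 2 mm. A picture is of the moment at which its call begins. camera_info takes no time and is no camera call.
A pose or a line that the arm cannot do raises arm.MotionError and nothing moves.
- ticket.finish_job(): hands the job in; it is judged then, once.
Readings, each from a call of its own:
- arm.read_time(): time.
- arm.read_joint_positions(): joint angles.
- arm.read_dq(): joint speeds.
- arm.read_effort(): joint torques, N m.
- arm.read_tool_pos(): TCP position.
- arm.read_eef_rot(): TCP orientation.
- arm.read_ft_force(): force on the tool from outside, world axes, zero at the start.
- arm.read_wrist_torque(): the same for the moment, N m.
- arm.read_opening(): opening from 0.0 (shut) to 1.0 (fully open).
- arm.read_finger_force(): force on a finger pad.
Only numpy, scipy, OpenCV 4.12 (cv2) and the standard library are available. Lean on these libraries where they do the work, as an engineer would, in place of code of your own. Each camera call takes 0.05 s, during which the arm holds its last target. There are 200 camera calls.

### The job

Get the drilling jig ready using fingertip pushes only. First push the loose pine board along its channel until its end rests against the jig's end stop; then push the sprung drill-guide carriage all the way in, to the end of its stroke, and let it go, so that it springs back and is caught by the pin at mid position over the board. Do not lift the board, do not touch the stop pin or its knob, and leave the tape, jar, offcut and screwdriver where they are.

Things in the scene. Friction and masses are not known exactly. Their poses are not given: they have to be found in the camera images.
- jig: Jig fixed to the bench: grey laminate plate 12 mm thick, x -105 to +135, y -130 to +130 mm in its own frame. Origin on the bench surface. Own +x (within 26 degrees of straight ahead of the robot) is the carriage's push direction, own +y (left) the board's. Jig coordinates below are in this frame; heights are above the bench. Wooden carriage bed: x -82 to +43, y -32 to +32, top 35 mm.
- board: Loose pine board, 58 (own x) x 140 (own y) x 18 mm, about 90 g, flat in the jig's channel, long side along the jig's y. Origin at the centre of its underside, 12 mm above the bench (top 30 mm). Starts 30 to 60 mm short of the end stop; against it its origin is at jig x 85, y 10 mm. Its -y end can be reached from above and pushed to +y.
- end_stop (a point): Fixed point: centre of the end stop's face, jig x 85, y 80 mm, height 21 mm. Wooden block 77 mm wide, top 36 mm above the bench, closing the +y end of the board's channel. The channel runs along y at x 85 mm, 61 mm wide between walls 8 mm thick and 8 mm high above the plate (y -100 to +80), open at its -y end and from above.
- carriage (a joint): Carriage position along the jig's +x, m: 0 parked (start), 0.060 end of stroke. A spring returns it to 0 (4 N at 0, 9 N at the end, some 4 N more on the pin's ramp, plus 15 N per m/s). Beyond 0.040 the stop pin drops behind its shoulder; let go from there it springs back and is caught at 0.040, mid position. Let go earlier it returns to 0.
- push_face (a point): Point moving with the aluminium carriage: centre of the face to push, on an upright plate 64 mm wide (jig's y), 12 mm thick, from 38 to 84 mm above the bench, at the carriage's near end. The point is 65 mm high; parked it is at jig x -70, y 0 mm. The face looks along the jig's -x, towards the robot; the space before it is free above 36 mm.
- bush (a point): Point on the carriage, moving with it: lower end of the steel drill bush (24 mm diameter, 36 to 60 mm above the bench) at the carriage's far end; parked it is at x = 45, y = 0 mm in the jig's frame, at mid position at x = 85 mm. The carriage and bush pass 6 mm above the board.
- stop_pin (a joint): Height of the sprung steel stop pin (vertical, 12 mm diameter, jig x 14, y 0 mm), m: 0 down (at the start, and again when it has caught the carriage), up to 0.014 while it rides over the carriage's hump. It moves by itself. It sits in an aluminium bridge over the carriage: x 2 to 26, y -52 to +52 mm, top 72 mm above the bench.
- pin_knob (a point): Black knob on top of the stop pin, 22 mm diameter; from 78 to 92 mm above the bench when the pin is down. The point is the centre of its top and moves with it. Not to be touched.
- tape: Bystander: roll of paper tape lying flat, 90 mm diameter, 24 mm high, origin at the centre of its underside. It stands on the bench beside the jig.
- jar: Bystander: small glass jar with a steel cap, 56 mm diameter, 65 mm high, origin at the centre of its underside, on the bench beside the jig.
- offcut: Bystander: wooden offcut 60 x 45 x 36 mm, origin at the centre of its underside, on the bench beside the jig.
- screwdriver: Bystander: screwdriver with an orange handle, lying on the bench beyond the jig's far edge, along the jig's y; origin near its middle, on the bench.
Not all that is in view belongs to the job. Several things have the shape of the board; the one meant has the colours described above.

How it is judged:
On the way, in this order (a step that is already met when the one before it is completed fails the run):
1. the board rests against the end stop, the carriage not yet pushed in (y of board in the frame of jig above 0.006 m and height (world z) of board between 0.008 and 0.016 m and value of joint carriage below 0.02 m), for 0.2 s.
2. the carriage is pushed in to the end of its stroke, within 8 mm (value of joint carriage above 0.052 m).
At the end, for the whole second after the job is handed in: The board lies in its channel with its end within 4 mm of the end stop, and the released carriage rests against the dropped stop pin at mid position (carriage joint 0.036 to 0.044, pin within 3 mm of fully down), everything at rest (value of joint carriage between 0.036 and 0.044 m and value of joint stop_pin below 0.003 m and y of board in the frame of jig above 0.006 m and height (world z) of board between 0.008 and 0.016 m and x of board in the frame of jig between 0.08 and 0.09 m and linear speed of board below 0.02 m/s and velocity of joint carriage between -0.01 and 0.01 m/s); the robot touches nothing.
It fails at once if the board is lifted or tipped (height (world z) of board above 0.024 m or angle between board's own z axis and vertical above 0.25 rad).
It fails at once if the stop pin or its knob is touched (contact force between the arm and stop_pin above 0.5 N).
It fails at once if the tape, jar, offcut or screwdriver is moved more than 20 mm (distance of any of tape, jar, offcut, screwdriver from where it was at the start of the episode above 0.02 m).
It also fails if it takes over 43 s, if anything falls off the work surface, if the arm or the gripper's body presses on something with over 40 N, if the wrist force passes 120 N, or if a joint passes its speed limit or range.

## Working session

There is one attempt and no reset: what is moved stays moved. The work goes in short steps, each a Python script; the robot and the scene stay as the last script left them, time stands still between calls to the robot, and variables do not carry over. Pictures are saved under pics/ and viewed, at most 10 in all, crops included, and the job is handed in when it is done.

```bash
ls; mkdir -p pics; python3 - <<'E'
from station import *
import cv2
for n in("scene","top"):
    cv2.imwrite(f"pics/{n}0.png",snapshot(n)); print(n,camera_info(n))
print(arm.read_time(),arm.read_eef_rot())
E
```

```text
pics
scene {'fx': 489.86753278177173, 'fy': 489.86753278177173, 'cx': 316.16942441079914, 'cy': 233.66363075765355, 'R': array([[ 0.44848395,  0.89378661,  0.00276503],
       [ 0.59419778, -0.29584255, -0.74793461],
       [-0.66767593,  0.33707965, -0.66376665]]), 't': array([-0.31404539, -0.29005589,  1.32182533])}
top {'fx': 466.01991550571836, 'fy': 466.01991550571836, 'cx': 320.6165795367127, 'cy': 238.28385400960397, 'R': array([[ 0.0175519 , -0.99932075,  0.03240329],
       [-0.99588873, -0.02035376, -0.08826869],
       [ 0.08886826, -0.03072079, -0.99556952]]), 't': array([0.01640351, 0.64393816, 0.988532  ])}
0.1 [ 9.93630150e-01  1.12684242e-01 -1.57158947e-04 -1.16709920e-03]
```

View pics/top0.png

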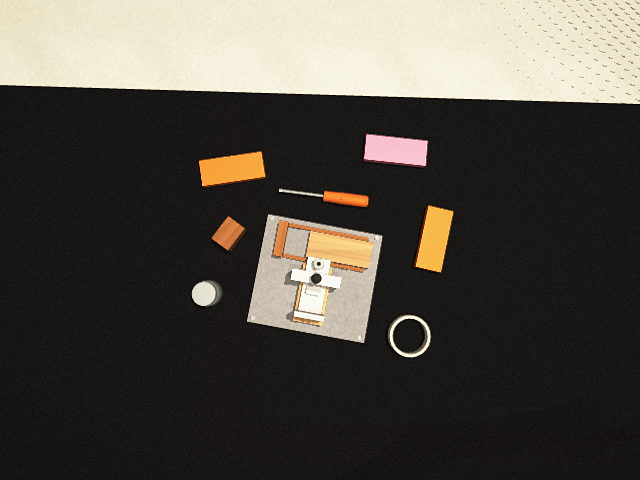

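View pics/scene0.png

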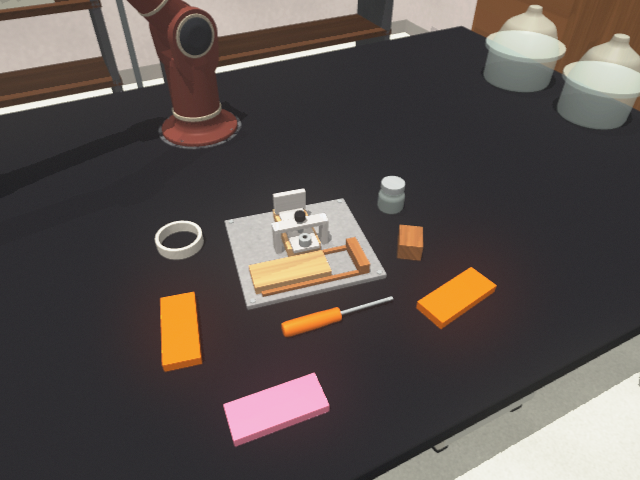

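The plate's corners are near (269,214), (382,235), (364,342) and (248,321) in the top view. The pine board is at about (340,250), with its right (-y) end near x=372. I'll enlarge this area.

```bash
python3 - <<'E'
import cv2
im=cv2.imread("pics/top0.png")[205:350,240:390]
cv2.imwrite("pics/crop.png",cv2.resize(im,None,fx=4,fy=4,interpolation=cv2.INTER_CUBIC))
E
```

```text
(no output)
```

View pics/crop.png

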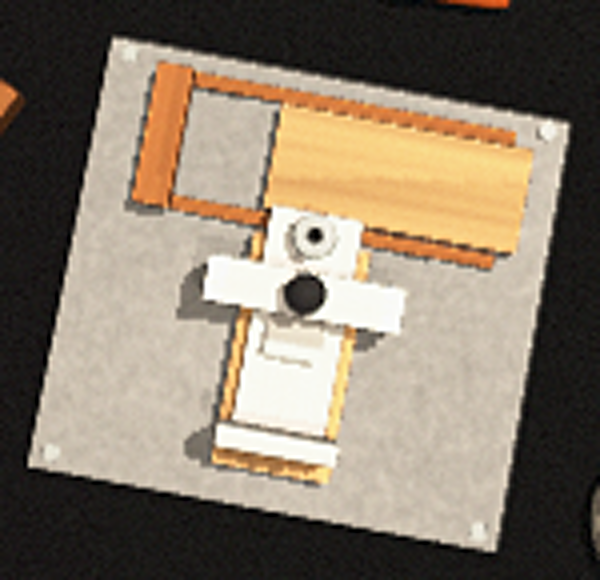

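The crop shows the plate corners at (112,37), (570,122), (497,551) and (29,467). The board's -y end corners are at (531,149) and (513,255). I'll fit the jig pose and check it against the known sizes.

```bash
cat > h.py <<'E'
from station import *
import numpy as np, cv2
from scipy.optimize import least_squares
def ray(px,z,name="top"):
    c=camera_info(name);R=c["R"];t=c["t"]
    d=R.T@np.array([(px[0]-c["cx"])/c["fx"],(px[1]-c["cy"])/c["fy"],1]);o=-R.T@t
    return o+d*(z-o[2])/d[2]
crop=lambda c:(240+(c[0]+.5)/4-.5,205+(c[1]+.5)/4-.5)
E
python3 - <<'E'
from h import *
P=np.array([ray(crop(c),.012)[:2] for c in[(112,37),(570,122),(497,551),(29,467)]])
J=np.array([(.135,.13),(.135,-.13),(-.105,-.13),(-.105,.13)])
print(np.linalg.norm(P-np.roll(P,1,0),axis=1))
tr=lambda p,j:np.array([[np.cos(p[2]),-np.sin(p[2])],[np.sin(p[2]),np.cos(p[2])]])@np.atleast_2d(j).T+np.array([[p[0]],[p[1]]])
s=least_squares(lambda p:(tr(p,J).T-P).ravel(),[.6,0,-.15]);print(s.x,np.degrees(s.x[2]),s.fun)
p=s.x;np.save("jig.npy",p)
inv=lambda w:np.array([[np.cos(p[2]),np.sin(p[2])],[-np.sin(p[2]),np.cos(p[2])]])@(w[:2]-p[:2])
for n,c,z in[("b-y far",(531,149),.03),("b-y near",(513,255),.03),("b+y far",(282,102),.03),("knob",(305,294),.092),("stop",(195,68),.036),("stop",(170,208),.036),("pl L",(216,427),.084),("pl R",(339,445),.084)]:
    print(n,inv(ray(crop(c),z)).round(4))
for n,x,y in[("jar",204,293),("tape",409,336)]:
    print(n,inv(ray((x,y),.03)).round(3),ray((x,y),.03).round(3))
E
```

```text
[0.23942195 0.25895329 0.23886341 0.25867041]
[ 0.54305471  0.04061885 -0.16197539] -9.28050650514051 [ 0.00033555  0.0004433   0.00050033 -0.00064444 -0.00063393 -0.0005378
 -0.00020194  0.00073893]
b-y far [ 0.1137 -0.1082]
b-y near [ 0.055  -0.1083]
b+y far [0.1143 0.0301]
knob [0.0136 0.0004]
stop [0.1233 0.0797]
stop [0.0463 0.0789]
pl L [-0.0606  0.0326]
pl R [-0.0585 -0.0305]
jar [-0.06   0.229] [0.521 0.276 0.03 ]
tape [-0.072 -0.22 ] [ 0.436 -0.165  0.03 ]
```

The fit checks out: residuals are under 1 mm, and the knob and stop land where they should. The board's origin is at y≈-0.038, so it needs about 48 mm. Pushing the board now.

```bash
cat >> h.py <<'E'
th=0
def W(x,y,z):
    p=np.load("jig.npy");c,s=np.cos(p[2]),np.sin(p[2])
    return [p[0]+c*x-s*y,p[1]+s*x+c*y,z]
def Q(a):
    a+=np.load("jig.npy")[2]; return [np.cos(a/2),np.sin(a/2),0,0]
def F(ax):  # force along jig axis (unit jig dir)
    f=arm.read_ft_force();d=np.array(W(*ax,0))-np.array(W(0,0,0));return float(np.dot(f,d))
E
python3 - <<'E'
from h import *
best=None
for a in(np.pi/2,-np.pi/2):
    j=arm.ik(W(.085,-.138,.2),Q(a)); print(a,j)
    if j is not None and (best is None or abs(j[6])<best[0]): best=(abs(j[6]),a)
q=Q(best[1])
arm.move_gripper(0.0)
arm.movep(W(.085,-.138,.2),q)
arm.line_to(W(.085,-.138,.093),.12)
f0=F((0,1)); print("t",arm.read_time(),"f0",f0,arm.read_tool_pos(),W(.085,-.138,.093))
y=-.138
for v in np.arange(-.125,-.0685,.004).tolist()+[-.069,-.067,-.065,-.063,-.061,-.059]:
    arm.line_to(W(.085,v,.093),.06); f=F((0,1))-f0
    print(round(v,3),round(f,2),end="; ")
    if v>-.08 and f<-9: break
arm.line_to(W(.085,v-.03,.093),.15)
arm.line_to(W(.085,v-.03,.2),.2)
print(arm.read_time())
cv2.imwrite("pics/top1.png",cv2.resize(snapshot("top")[205:350,240:390],None,fx=4,fy=4,interpolation=cv2.INTER_CUBIC))
E
```

```text
1.5707963267948966 [ 0.37492704  0.69865592 -0.38910669  1.64223717  0.32620655  0.86551526
 -0.30713192]
-1.5707963267948966 [-0.12101091  0.70879573  0.44799785  1.65958809 -0.38087504  0.86098463
 -2.81948573]
t 4.4083 f0 -0.39242451202008755 [ 0.60529908 -0.10928378  0.09379076] [np.float64(0.6046871198636395), np.float64(-0.10928260165966672), 0.093]
-0.125 0.57; -0.121 -0.24; -0.117 0.37; -0.113 0.64; -0.109 0.11; -0.105 0.16; -0.101 -0.13; -0.097 -0.32; -0.093 1.05; -0.089 1.5; -0.085 1.21; -0.081 1.61; -0.077 1.04; -0.073 0.32; -0.069 -5.23; -0.069 -5.21; -0.067 -7.96; -0.065 -8.35; -0.063 -11.27; 10.3083
```

View pics/top1.png

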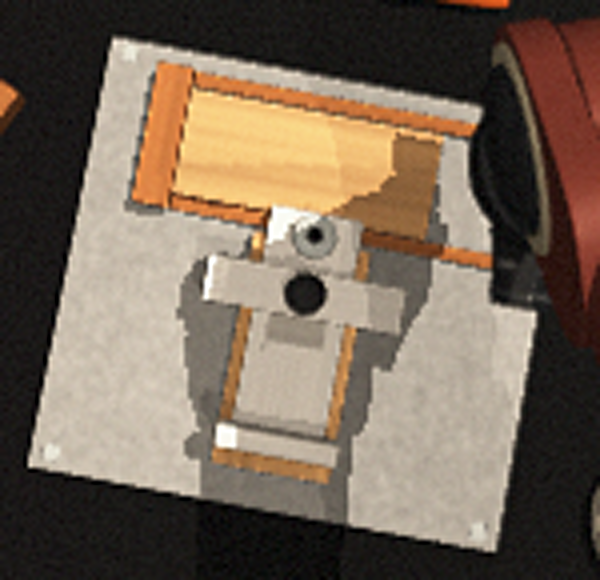

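The board's left end now meets the end stop (crop x≈175–190), and the carriage is still parked. Next I'll push the carriage. The arm gives a little under load, so I'll track the measured TCP and force rather than the commanded position.

```bash
python3 - <<'E'
from h import *
p=np.load("jig.npy")
def jx():
    w=arm.read_tool_pos();return float(np.cos(p[2])*(w[0]-p[0])+np.sin(p[2])*(w[1]-p[1]))
Z=.131;X0=-.102
for a in(0,np.pi): print(a,arm.ik(W(X0,0,.2),Q(a)))
a=min((0,np.pi),key=lambda a:9 if (j:=arm.ik(W(X0,0,.2),Q(a))) is None else abs(j[6]))
arm.movep(W(X0,0,.24),Q(a))
arm.line_to(W(X0,0,Z),.15)
f0=F((1,0));print("t",arm.read_time(),f0,jx(),arm.read_tool_pos()[2])
x=X0
while x<.012:
    x+=.006 if x<-.03 else .003
    arm.line_to(W(x,0,Z),.08); f=F((1,0))-f0;m=jx()
    print(round(x,3),round(m,4),round(f,1),end="; ")
    if f<-22: break
print("z",arm.read_tool_pos())
arm.line_to(W(X0,0,Z),.15)
arm.line_to(W(X0,0,.24),.2)
arm.movep(W(X0+.03,-.25,.3),Q(a))
print(arm.read_time())
cv2.imwrite("pics/top2.png",cv2.resize(snapshot("top")[205:350,240:390],None,fx=4,fy=4,interpolation=cv2.INTER_CUBIC))
E
```

```text
0 [-0.21385084  0.46424678  0.05110116  2.11360601 -0.04275039  0.56467577
 -1.86480181]
3.141592653589793 [ 0.36960104  0.5801826  -0.80385999  2.09682044  0.63805154  0.72438291
  0.5567417 ]
t 12.1833 0.18129908664688613 -0.10150668913379676 0.13127191418935535
-0.096 -0.095 -0.1; -0.09 -0.0894 0.4; -0.084 -0.0836 -0.4; -0.078 -0.0791 -5.0; -0.072 -0.0736 -5.7; -0.066 -0.0683 -6.3; -0.06 -0.0629 -7.4; -0.054 -0.0572 -8.1; -0.048 -0.05 -4.7; -0.042 -0.0432 -2.8; -0.036 -0.0381 -8.0; -0.03 -0.0324 -7.9; -0.027 -0.0297 -7.9; -0.024 -0.0268 -8.5; -0.021 -0.0239 -9.1; -0.018 -0.0212 -8.7; -0.015 -0.0209 -14.5; -0.012 -0.0206 -19.7; -0.009 -0.0202 -25.2; z [0.52308187 0.04380402 0.1302311 ]
19.4083
```

View pics/top2.png

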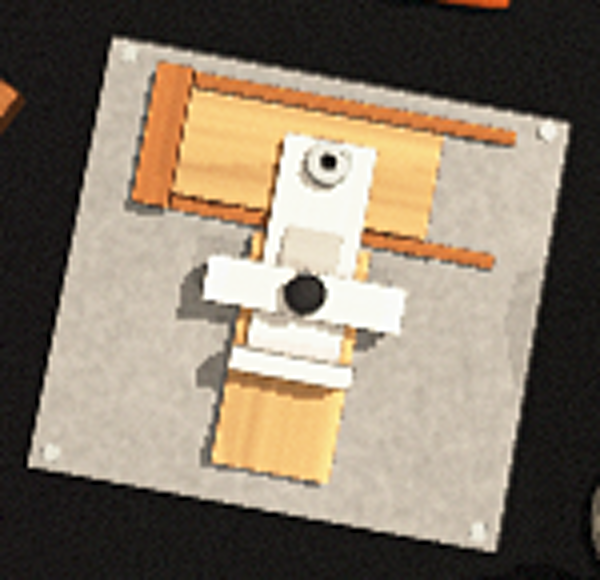

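The carriage is caught at mid position: its push plate moved about 41 mm, and the bush at (325,163) is over the board. The board moved about 49 mm and sits against the stop. The arm is clear, so I'm handing in.

```bash
python3 -c "
from station import *
print(ticket.finish_job())"
```

```text
the job is handed in; nothing more can be done
None
```

I pushed the board up against the end stop, then pushed the carriage to the end of its stroke and released it; the last picture shows it caught at mid position over the board, and I handed the job in at about 19.5 s (no verdict was returned).

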